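# Fetch the little box from behind the display pieces

## Robot

A 6-joint arm with a two-finger parallel gripper is mounted at the origin on the work surface. World frame = base frame: x ahead of the robot, y to its left, z up, the work surface at z = 0. Lengths are in m, angles in rad, forces in N, time in s.
With the tool pointing down it reaches from about 0.275 to 0.725 m from the base axis. Payload 5.6 kg.
Tool frame: the origin (TCP) lies at the very end of the fingers, on their centre line; the grasp point (between the pads) lies 19 mm behind it (bot.pinch_z is the distance from the TCP to the grasp point, in m); z points along the fingers, y is the line along which they close (so a half turn about z gives the same grasp; the last joint's range is limited). The gripper opens to 85 mm and grips with 20 to 120 N. Pads are 22 mm wide; open, the fingers measure 114 mm over their backs; the gripper's body (76 mm by 85 mm) begins 54 mm behind the grasp point. The pads swing forward as they close: fully open they stand 13 mm farther back than shut.
Start: joints at [0.285, 0.255, 0.108, 0, -1.424, -0.285], TCP at [0.55, 0, 0.231] pointing down, gripper open.
Joint ranges: [-2.95, 2.95], [-1.21, 1.97], [-1.09, 1.5], [-2.87, 1.71], [-2.94, -0.07], [-3.05, 3.05]. Speed limits (rad/s): [2.57, 2.57, 3.14, 3.14, 3.14, 3.14].

## Interface

Orientations are given as a rotation vector (axis times angle).
In Python, from workcell import bot gives the robot as it stands. The module is installed in compiled form; this text tells all that it offers.
- The arm moves only by the tool move_arm, never from a script. Its argument "commands" is a list of rows, each a list of 3 entries, a list of its own where there are three numbers: the shift along the world's x, y, z in m, then the turn, a rotation vector about the world's x, y, z in degrees, then the opening, from -1 (shut) to 1 (fully open). A call has exactly 8 rows; each row shifts and turns the commanded pose from where the row before left it; what a row does not reach is not made up. A row lasts 1/12 s, in which the tool goes at most 41.7 mm and 7.16 degrees, less where a joint would pass 70% of its speed; a pose out of reach is approached as far as the arm can. A call with a gripper value outside its range is refused whole. The fingers move at their own pace and stop on an object; the grip force is fixed at half the most. Time passes only in rows, so rows that do not move let the fingers close, or fill a call up. It gives the time, the measured TCP pose, the force, the opening and the grip force at its end, in the units of the state.
- bot.sense(): the state, without advancing time (a new reading comes with each control period).
- bot.grab_frame(name): name is "scene" or "side" or "wrist"; returns the picture (480x640x3 uint8, red, green, blue); there is no depth.
- bot.camera_model(name): a dict with "fx", "fy", "cx", "cy" (pixels), "dist_coeffs" ([k1, k2, p1, p2, k3] as OpenCV has them; the pictures are not rectified), "pose" (4x4, takes a point from camera to world coordinates). Camera axes: x right, y down, z forward; pixel columns grow to the right and rows downward; lengths in m; the calibration is good to about 2 mm. A picture is of the moment at which its call begins: read the wrist's pose just before it. camera_model takes no time and is no camera call; for the wrist camera it gives the pose at the moment of the call.
- bot.finish_job(): hands the job in; it is judged then, once.
The state is a dict: "time_s": time; "q": joint angles; "joint_velocities": joint speeds; "joint_efforts": joint torques, N m; "tool_pos": TCP position; "tool_rot": TCP orientation; "wrist_force": force on the tool from outside, world axes, zero at the start; "moment": the same for the moment, N m; "width": finger opening in m; "finger_force": force on a finger pad.
Only numpy, scipy, OpenCV 4.12 (cv2) and the standard library are available. Lean on these libraries where they do the work, as an engineer would, in place of code of your own. Each camera call takes 0.05 s, during which the arm holds its last target. There are 200 camera calls.

## Task

A customer wants to see the little lidded box at the back of the display board: first move all three tall pieces in front of it (vase, wooden figure, square bottle) to the side tray, standing upright, and leave the box alone until they are all there. Then set the box in the middle of the round stand, and after that put the three tall pieces back, each upright on the very spot where it stood at the start. Do not knock anything over or shift the bell, the cup or the glue bottle.

Things in the scene. Friction and masses are not known exactly. Their poses are not given: they have to be found in the camera images.
- vase: Tall celadon (grey-green) bud vase, 130 mm high, 0.25 kg: round belly 50 mm across, tapering from 45 mm to a straight round neck 22 mm across from 78 to 122 mm height (take it there from above), lip 28 mm across at the top. Origin: centre of the underside, z up. At the start on one of the three front spots of the display board, in any order with the figure and the bottle; its turn about the vertical does not matter.
- figure: Tall turned figure of honey-brown wood, 128 mm high, 0.15 kg: round body 48 mm across up to 50 mm height, narrow at 82 mm, head 36 mm across and straight-sided between 93 and 118 mm height (take it there). Origin: centre of the underside, z up. At the start on one of the three front spots; its turn does not matter.
- bottle: Tall dark-brown square stoneware bottle, 125 mm high, 0.25 kg: body 42 x 42 mm and 76 mm high, short neck 20 mm across, then a round cork stopper firmly fixed to it, 25 mm across from 91 to 125 mm height (take it there). Origin: centre of the underside, z up. At the start on one of the three front spots; its turn does not matter.
- box: Little round lidded celadon box (lid fixed), 48 mm across, straight-sided from 4 to 34 mm height, 47 mm high with its small knob, 0.12 kg. Origin: centre of the underside, z up. It stands at the back of the display board, on the robot's far side, 64 mm behind the middle one of the three tall pieces and equally far from the other two, too low and crowded to be taken before they are cleared.
- board: Fixed dark wooden display board, 170 (its x) x 260 (its y) x 18 mm, with round cork-coloured inlays 56 mm across, flush with its top, under the four pieces. In its own frame the front spots are at (-2, 55), (-34, 0) and (-2, -55) mm, the box's spot at (30, 0) mm. Origin: centre of the underside; x points away from the robot, turned by up to about 0.3 rad; things stand 18 mm above the origin.
- tray: Fixed empty light-wood side tray, 260 (its x) x 120 (its y) mm outside, walls 5 mm thick and 16 mm high, floor 5 mm thick; room for three pieces in a row along its x, about 80 mm apart. On the left or the right of the board. Origin: centre of the underside, z up.
- stand: Fixed round light-wood presentation stand, 76 mm across, 20 mm high, flat top, on the other side of the board from the tray. Origin: centre of the underside, z up; the top is 20 mm above it.
- bell: Loose brass hand bell, 38 mm across, 56 mm high, on the board's rear left corner, about 100 mm from the box. Not to be moved. Origin: centre of the underside, z up.
- cup: Loose white cup, 40 mm across, 32 mm high, on the board's rear right corner, about 100 mm from the box. Not to be moved. Origin: centre of the underside, z up.
- glue: Loose white glue bottle with red nozzle, 42 mm across, 115 mm high, on the counter between robot and board. Not to be moved. Origin: centre of the underside, z up.
Not all that is in view belongs to the job. Of the things like the figure, leave any that is yellow; of the rest the larger one is meant.

How it is judged:
On the way, in this order (a step that is already met when the one before it is completed fails the run):
1. all three tall pieces stand upright on the floor of the side tray, the box still in its place (moved less than 12 mm) (x of vase in the frame of tray between -0.12 and 0.12 m and y of vase in the frame of tray between -0.055 and 0.055 m and z of vase in the frame of tray between 0 and 0.012 m and angle between each of vase, figure, bottle's own z axis and vertical below 0.12 rad and x of figure in the frame of tray between -0.12 and 0.12 m and y of figure in the frame of tray between -0.055 and 0.055 m and z of figure in the frame of tray between 0 and 0.012 m and x of bottle in the frame of tray between -0.12 and 0.12 m and y of bottle in the frame of tray between -0.055 and 0.055 m and z of bottle in the frame of tray between 0 and 0.012 m and distance of box from where it was at the start of the episode below 0.012 m), for 0.2 s.
2. the box stands upright in the middle of the round stand (within 12 mm) while all three tall pieces are still in the tray (horizontal distance between box and stand below 0.012 m and z of box in the frame of stand between 0.015 and 0.025 m and angle between each of box, vase, figure, bottle's own z axis and vertical below 0.12 rad and x of vase in the frame of tray between -0.12 and 0.12 m and y of vase in the frame of tray between -0.055 and 0.055 m and z of vase in the frame of tray between 0 and 0.012 m and x of figure in the frame of tray between -0.12 and 0.12 m and y of figure in the frame of tray between -0.055 and 0.055 m and z of figure in the frame of tray between 0 and 0.012 m and x of bottle in the frame of tray between -0.12 and 0.12 m and y of bottle in the frame of tray between -0.055 and 0.055 m and z of bottle in the frame of tray between 0 and 0.012 m), for 0.2 s.
At the end, for the whole second after the job is handed in: The box stands upright on the round stand, its centre within 12 mm of the stand's; the vase, the figure and the bottle each stand upright within 15 mm of where they stood at the start; all are released and at rest (horizontal distance between box and stand below 0.012 m and z of box in the frame of stand between 0.015 and 0.025 m and angle between each of box, vase, figure, bottle's own z axis and vertical below 0.12 rad and linear speed of each of box, vase, figure, bottle below 0.02 m/s and contact force between each of box, vase, figure, bottle and the fingers below 0.05 N and distance of each of vase, figure, bottle from where it was at the start of the episode below 0.015 m); the robot touches nothing.
It fails at once if the vase, the wooden figure, the square bottle or the little box is knocked over (angle between any of vase, figure, bottle, box's own z axis and vertical above 0.6 rad).
It fails at once if the brass bell is shifted by more than 25 mm or knocked over (distance of bell from where it was at the start of the episode above 0.025 m or angle between bell's own z axis and vertical above 0.5 rad).
It fails at once if the white cup is shifted by more than 25 mm or knocked over (distance of cup from where it was at the start of the episode above 0.025 m or angle between cup's own z axis and vertical above 0.5 rad).
It fails at once if the glue bottle is shifted by more than 25 mm or knocked over (distance of glue from where it was at the start of the episode above 0.025 m or angle between glue's own z axis and vertical above 0.5 rad).
It also fails if it takes over 144 s, if anything falls off the work surface, if the arm or the gripper's body presses on something with over 40 N, if the wrist force passes 120 N, or if a joint passes its speed limit or range.

## Working session

There is one attempt and no reset: what is moved stays moved. The work goes in short steps, Python scripts to look and compute and a tool call to move; the robot and the scene stay as the last step left them, time stands still between calls to the robot, and variables do not carry over. Pictures are saved under pics/ and viewed, at most 14 in all, crops included, and the job is handed in when it is done.

Besides the shell and the picture viewer there is one more tool, called after ">>>" as name([rows], argument=value, ...), one row to a line, values as JSON. move_arm: Moves the arm, as the interface text tells. Its arguments: {"type":"object","properties":{"commands":{"type":"array"}},"required":["commands"]}

```bash
mkdir -p pics
cat > h.py <<'E'
import numpy as np, cv2
from workcell import bot
def grab(n):
    c=bot.camera_model(n); im=bot.grab_frame(n); return im,c
def K(c): return np.array([[c["fx"],0,c["cx"]],[0,c["fy"],c["cy"]],[0,0,1.]]),np.array(c["dist_coeffs"],float)
def ray(c,uv):
    k,d=K(c); p=cv2.undistortPoints(np.array(uv,float).reshape(-1,1,2),k,d).reshape(-1,2)
    T=np.array(c["pose"]); v=np.c_[p,np.ones(len(p))]@T[:3,:3].T; return T[:3,3],v
def onz(c,uv,z):
    o,v=ray(c,uv); return o+v*((z-o[2])/v[:,2])[:,None]
def proj(c,P):
    k,d=K(c); T=np.linalg.inv(np.array(c["pose"])); 
    return cv2.projectPoints(np.array(P,float).reshape(-1,1,3),cv2.Rodrigues(T[:3,:3])[0],T[:3,3],k,d)[0].reshape(-1,2)
def save(n,im): cv2.imwrite("pics/"+n,im[...,::-1])
E
python3 - <<'E'
from h import *
import pickle
s=bot.sense(); print(s)
for n in("scene","side","wrist"):
    im,c=grab(n); save(n+"0.png",im); pickle.dump((im,c),open(n+"0.pkl","wb")); print(n,np.round(c["pose"],3).tolist(),c["fx"])
E
```

```text
{'time_s': 0.0, 'q': array([ 2.84606849e-01,  2.55777343e-01,  1.07015825e-01, -4.61761227e-04,
       -1.42390048e+00, -2.84587063e-01]), 'joint_velocities': array([-0.00080498, -0.00084616, -0.00122422,  0.00219601,  0.00130913,
       -0.00049052]), 'joint_efforts': array([-4.48901856e-04, -3.86631560e+01,  2.37934113e+01,  5.36471218e+00,
       -6.25866101e-03, -4.57470776e-06]), 'tool_pos': array([5.49511915e-01, 5.98586359e-05, 2.30386238e-01]), 'tool_rot': array([ 2.22038529e+00, -2.22049238e+00, -2.03546232e-03]), 'wrist_force': array([ 0.10765765, -0.52625102, -0.62848432]), 'moment': array([-0.03007106, -0.03980396, -0.01317834]), 'finger_force': 0.0, 'width': 0.08556893775237523}
scene [[0.188, 0.628, -0.755, 1.172], [0.982, -0.13, 0.137, -0.089], [-0.012, -0.767, -0.641, 0.571], [0.0, 0.0, 0.0, 1.0]] 442.67158763871515
side [[-0.995, -0.064, 0.078, 0.46], [-0.1, 0.733, -0.672, 0.697], [-0.014, -0.677, -0.736, 0.802], [0.0, 0.0, 0.0, 1.0]] 598.2413244096996
wrist [[-1.0, 0.001, -0.001, 0.55], [0.001, 0.963, 0.268, -0.067], [0.001, 0.268, -0.963, 0.374], [0.0, 0.0, 0.0, 1.0]] 403.90646875546065
```

View pics/scene0.png

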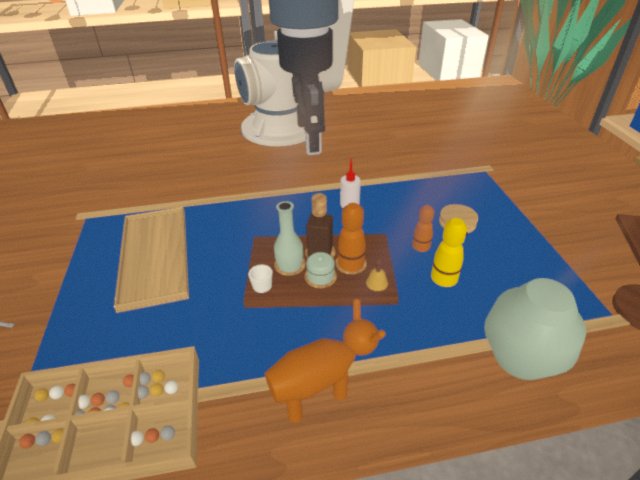

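View pics/side0.png

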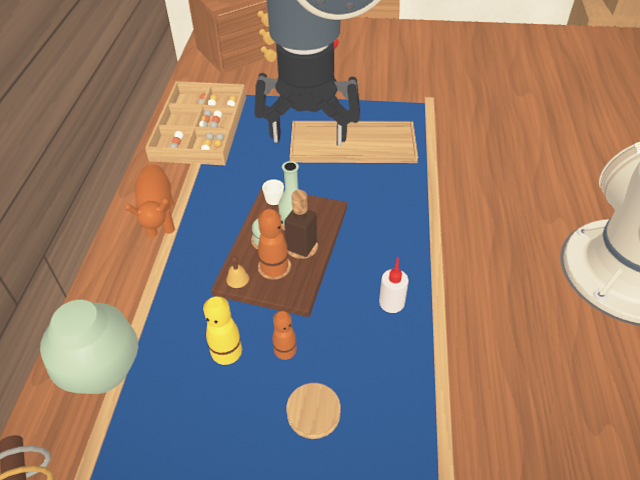

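Candidates in the scene view:
- **Figure:** large brown (351,238) is the one. The small brown (424,228) and the yellow (450,255) are to be left.
- **Vase:** slim one (288,240), not the huge vase (535,330).
- **Box:** (320,270).
- **Bottle:** (319,225).
- **Tray:** (153,257), and the stand is at (459,217).

I'll check these in a close crop and take the first measurements.

Run:
```python
from h import *
import pickle
S,cs=pickle.load(open("scene0.pkl","rb"));D,cd=pickle.load(open("side0.pkl","rb"));W,cw=pickle.load(open("wrist0.pkl","rb"))
a=cv2.resize(S[190:310,240:400],(400,300),interpolation=cv2.INTER_CUBIC)
b=cv2.resize(D[150:315,205:425][:, :],(400,300),interpolation=cv2.INTER_CUBIC)
w=cv2.resize(W,(400,300))
st=cv2.resize(D[370:445,265:365],(400,300),interpolation=cv2.INTER_CUBIC)
save("comp0.png",np.vstack([np.hstack([a,b]),np.hstack([w,st])]))
# stand and tray from side view: light wood mask
hsv=cv2.cvtColor(D,cv2.COLOR_RGB2HSV)
m=cv2.inRange(hsv,(8,60,130),(25,170,255)); 
for nm,(x0,y0,x1,y1) in dict(stand=(270,370,360,450),tray=(285,115,422,170)).items():
    mm=np.zeros_like(m); mm[y0:y1,x0:x1]=m[y0:y1,x0:x1]; mm=cv2.morphologyEx(mm,cv2.MORPH_CLOSE,np.ones((5,5)))
    cn=max(cv2.findContours(mm,0,1)[0],key=cv2.contourArea)
    print(nm,cv2.contourArea(cn),cv2.boundingRect(cn))
    print(cv2.approxPolyDP(cn,4,True)[:,0].tolist())
    if nm=="stand":
        P=onz(cd,cn[:,0],0.02); print(P.min(0),P.max(0),cv2.minEnclosingCircle(P[:,:2].astype(np.float32)))
# scene stand
print("scene stand",onz(cs,[(459,214),(439,213),(478,213)],.02).round(3).tolist())
print("tray side",onz(cd,[(293,121),(415,122),(418,162),(290,161)],.016).round(3).tolist())
print("tray scene",onz(cs,[(127,216),(185,208),(188,298),(117,304)],.016).round(3).tolist())
print("board scene",onz(cs,[(251,237),(391,235),(396,301),(247,301)],.018).round(3).tolist())
print("board side",onz(cd,[(347,204),(307,313),(214,291)],.018).round(3).tolist())
```

```text
stand 2305.5 (287, 383, 53, 56)
[[310, 383], [291, 394], [287, 417], [298, 434], [316, 438], [336, 425], [339, 403], [331, 389]]
[0.47729776 0.27257943 0.02      ] [0.55225516 0.35534833 0.02      ] ((0.514594316482544, 0.3140507638454437), 0.04151042923331261)
tray 4709.5 (290, 121, 128, 42)
[[292, 124], [291, 161], [416, 162], [412, 122], [350, 122], [341, 143], [336, 142], [335, 121]]
scene stand [[0.513, 0.313, 0.02], [0.501, 0.274, 0.02], [0.517, 0.353, 0.02]]
tray side [[0.627, -0.349, 0.016], [0.365, -0.367, 0.016], [0.361, -0.235, 0.016], [0.617, -0.217, 0.016]]
tray scene [[0.373, -0.362, 0.016], [0.369, -0.243, 0.016], [0.634, -0.226, 0.016], [0.624, -0.343, 0.016]]
board scene [[0.497, -0.111, 0.018], [0.546, 0.157, 0.018], [0.711, 0.114, 0.018], [0.662, -0.128, 0.018]]
board side [[0.494, -0.101, 0.018], [0.541, 0.151, 0.018], [0.698, 0.121, 0.018]]
```

View pics/comp0.png

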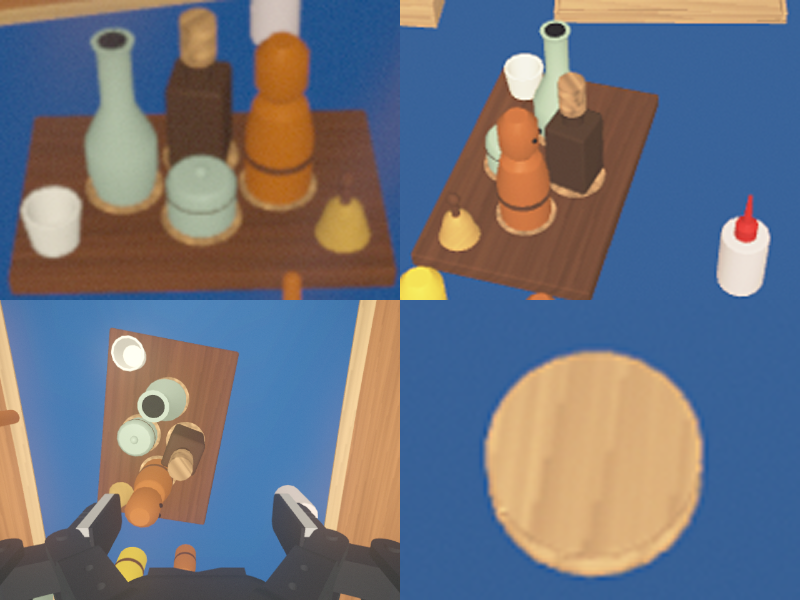

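The crop confirms the choice: slim vase, square bottle with cork, large brown figure, and the box behind them. The board is fully visible in the wrist view, with corners at about (176,45), (381,80) and (328,357). Next I'll fit the board pose and cross-check it against the lip and cork tops.

Run:
```python
from h import *
import pickle
S,cs=pickle.load(open("scene0.pkl","rb"));D,cd=pickle.load(open("side0.pkl","rb"));W,cw=pickle.load(open("wrist0.pkl","rb"))
# board corners local: NL=near-left etc (x,y)
L=dict(nr=(-.085,-.13),nl=(-.085,.13),fl=(.085,.13),fr=(.085,-.13))
obs=[(cs,"nr",(254,236)),(cs,"nl",(390.5,235)),(cs,"fl",(397.5,292)),(cs,"fr",(246.5,292.5)),
 (cd,"nr",(347,202)),(cd,"nl",(307,309)),
 (cw,"fr",(176,45)),(cw,"nr",(381,80)),(cw,"nl",(328,357))]
def fit(ob):
    A=np.array([L[k] for _,k,_ in ob]);B=np.array([onz(c,[p],.018)[0,:2] for c,k,p in ob])
    a,b=A.mean(0),B.mean(0);U,s,V=np.linalg.svd((A-a).T@(B-b));R=(U@V).T
    t=b-R@a; e=B-(A@R.T+t); return R,t,e
for nm,o in(("all",obs),("scene",obs[:4]),("wrist",obs[6:])):
    R,t,e=fit(o); print(nm,t.round(4),np.arctan2(R[1,0],R[0,0]).round(4),(e*1000).round(1).tolist())
R,t,e=fit(obs)
for n,p in dict(L=(-.002,.055),M=(-.034,0),Rr=(-.002,-.055),box=(.03,0)).items(): print(n,(t+R@p).round(4))
def tri(l):
    A=np.zeros((3,3));b=np.zeros(3)
    for c,p in l:
        o,v=ray(c,[p]);v=v[0]/np.linalg.norm(v);M=np.eye(3)-np.outer(v,v);A+=M;b+=M@o
    return np.linalg.solve(A,b)
print("vase",tri([(cs,(284.8,206)),(cd,(290.2,167)),(cw,(245,168))]).round(4),"z+130+18=.148")
print("cork",tri([(cs,(319.6,196.8)),(cd,(300,194)),(cw,(289,265))]).round(4))
print("boxknob",tri([(cs,(320.5,254.5)),(cw,(214,223))]).round(4))
for n,c,p,z in (("vase",cs,(284.8,206),.148),("vase",cd,(290.2,167),.148),("vase",cw,(245,168),.148),("box",cs,(320.5,254.5),.065),("box",cw,(214,223),.065)):print(n,onz(c,[p],z).round(4))
# glue & inlays
print("glue scene base",onz(cs,[(350,206)],0.0).round(3),onz(cd,[(397,262)],.115).round(3))
# tray fit
T=dict(a=(-.13,-.06),b=(-.13,.06),c=(.13,.06),d=(.13,-.06))
L.update(T)
o=[(cd,"d",(293,122)),(cd,"a",(415,122)),(cd,"b",(418,161)),(cd,"c",(290,161)),(cs,"a",(127,216)),(cs,"b",(185,208)),(cs,"c",(188,298)),(cs,"d",(117,304))]
R,t,e=fit(o);print("tray",t.round(4),np.arctan2(R[1,0],R[0,0]).round(4),(e*1000).round(1).tolist())
print("tray pts",[(t+R@(x,0)).round(3).tolist() for x in(-.08,0,.08)])
# stand top face via scene contour
h=cv2.cvtColor(S,cv2.COLOR_RGB2HSV);m=cv2.inRange(h,(8,50,110),(25,180,255));mm=np.zeros_like(m);mm[200:235,430:485]=m[200:235,430:485]
cn=max(cv2.findContours(mm,0,1)[0],key=cv2.contourArea);print("stand bbox",cv2.boundingRect(cn))
for z in (.02,0): 
  P=onz(cs,cn[:,0]+.5,z);print(P.min(0).round(4),P.max(0).round(4))
```

```text
all [0.5977 0.0073] -0.176 [[3.9, 0.8], [9.4, 5.9], [-11.8, 2.1], [-16.2, 7.7], [3.2, -0.8], [5.3, -7.3], [1.6, 0.6], [4.5, -3.7], [0.1, -5.3]]
scene [0.5941 0.0114] -0.1934 [[9.6, -5.2], [10.6, 0.7], [-10.1, -0.2], [-10.0, 4.7]]
wrist [0.5992 0.005 ] -0.161 [[-2.0, 2.0], [1.3, 0.1], [0.7, -2.1]]
L [0.6054 0.0618]
M [0.5643 0.0133]
Rr [ 0.5861 -0.0465]
box [0.6273 0.0021]
vase [ 0.5883 -0.0481  0.148 ] z+130+18=.148
cork [0.5656 0.0111 0.1425]
boxknob [0.628  0.0011 0.0675]
vase [[ 0.5881 -0.0468  0.148 ]]
vase [[ 0.5881 -0.0482  0.148 ]]
vase [[ 0.5884 -0.0494  0.148 ]]
box [[0.6247 0.0038 0.065 ]]
box [[ 6.285e-01 -6.000e-04  6.500e-02]]
glue scene base [[0.413 0.107 0.   ]] [[0.407 0.114 0.115]]
tray [ 0.4973 -0.2909] 0.0667 [[-4.5, -0.3], [-6.2, -4.3], [-2.8, 4.0], [-6.8, 8.2], [4.2, -1.9], [8.6, -3.0], [12.5, -2.9], [-5.1, 0.2]]
tray pts [[0.418, -0.296], [0.497, -0.291], [0.577, -0.286]]
stand bbox (439, 205, 39, 30)
[0.4809 0.2561 0.02  ] [0.5741 0.3483 0.02  ]
[0.4558 0.2686 0.    ] [0.5524 0.3642 0.    ]
```

The wrist-only fit is the best: board centre (0.599, 0.005), yaw −0.161, with residuals of 2 mm or less. It agrees with the triangulated tops. This gives:

| Item | x (m) | y (m) |
|---|---|---|
| Vase | 0.588 | −0.0485 |
| Bottle | 0.5655 | 0.0107 |
| Figure | 0.606 | 0.060 |
| Box | 0.6285 | 0.000 |
| Tray centre | 0.497 | −0.291 |
| Stand | 0.515 | 0.311 |

The fingers already close along x, and the gaps are free for that. I'll start with the vase.

>>> move_arm([
  [[0.02, -0.025, 0], [0, 0, 0], 0.2],
  [[0.019, -0.0235, 0], [0, 0, 0], 0.2],
  [[0, 0, -0.02], [0, 0, 0], 0.2],
  [[0, 0, -0.02], [0, 0, 0], 0.2],
  [[0, 0, -0.02], [0, 0, 0], 0.2],
  [[0, 0, 0], [0, 0, 0], 0.2],
  [[0, 0, 0], [0, 0, 0], 0.2],
  [[0, 0, 0], [0, 0, 0], 0.2],
])

```text
time_s: 0.82
tool_pos: [0.5896, -0.0486, 0.1726]
tool_rot: [-2.221, 2.221, -0.002]
wrist_force: [-0.1, 0.0, 0.8]
width: 0.0511
finger_force: 0.0
```

Run:
```python
from h import *
s=bot.sense();print(s["time_s"],s["tool_pos"],s["tool_rot"],s["width"])
im,c=grab("wrist");im2,c2=grab("side")
save("w1.png",np.hstack([cv2.resize(im,(400,300)),cv2.resize(im2[60:300,180:500],(400,300))]))
```

```text
0.8167 [ 0.58959623 -0.04858853  0.17261475] [-2.2212838   2.22051486 -0.00240472] 0.051099902101781565
```

View pics/w1.png

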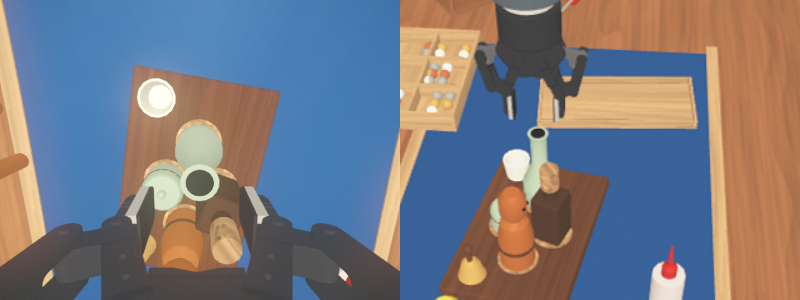

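The lip at (199,182) sits midway between the fingers at about (141,·) and (255,·). Both neighbours are clear of the pads, so I'll descend and grip.

>>> move_arm([
  [[0, 0, -0.025], [0, 0, 0], 0.2],
  [[0, 0, -0.025], [0, 0, 0], 0.2],
  [[0, 0, -0.022], [0, 0, 0], 0.2],
  [[0, 0, 0], [0, 0, 0], 0.2],
  [[0, 0, 0], [0, 0, 0], -1],
  [[0, 0, 0], [0, 0, 0], -1],
  [[0, 0, 0], [0, 0, 0], -1],
  [[0, 0, 0], [0, 0, 0], -1],
])

```text
time_s: 1.58
tool_pos: [0.5903, -0.0485, 0.1016]
tool_rot: [-2.22, 2.219, -0.004]
wrist_force: [-1.0, -0.2, 5.5]
width: 0.0211
finger_force: 58.0
```

>>> move_arm([
  [[0, 0, 0], [0, 0, 0], -1],
  [[0, 0, 0], [0, 0, 0], -1],
  [[0, 0, 0.01], [0, 0, 0], -1],
  [[0, 0, 0.02], [0, 0, 0], -1],
  [[0, 0, 0.025], [0, 0, 0], -1],
  [[0, 0, 0.025], [0, 0, 0], -1],
  [[0, 0, 0.02], [0, 0, 0], -1],
  [[0, 0, 0], [0, 0, 0], -1],
])

```text
time_s: 2.25
tool_pos: [0.5912, -0.0488, 0.2049]
tool_rot: [-2.217, 2.217, -0.01]
wrist_force: [2.2, -0.4, -1.3]
width: 0.021
finger_force: 58.7
```

The vase is held (21 mm wide). I'll carry it to the tray's far slot and check from above before lowering.

>>> move_arm([
  [[-0.0015, -0.02, 0], [0, 0, 0], -1],
  [[-0.0015, -0.035, 0], [0, 0, 0], -1],
  [[-0.0015, -0.04, 0], [0, 0, 0], -1],
  [[-0.0015, -0.04, 0], [0, 0, 0], -1],
  [[-0.0015, -0.04, 0], [0, 0, 0], -1],
  [[-0.002, -0.04, 0], [0, 0, 0], -1],
  [[-0.002, -0.023, 0], [0, 0, 0], -1],
  [[0, 0, 0], [0, 0, 0], -1],
])

```text
time_s: 2.92
tool_pos: [0.5758, -0.291, 0.1978]
tool_rot: [2.214, -2.226, -0.003]
wrist_force: [0.5, 0.5, -2.2]
width: 0.0211
finger_force: 58.7
```

Run:
```python
from h import *
s=bot.sense();print(s["time_s"],s["tool_pos"],s["width"])
im,c=grab("wrist");im2,c2=grab("side");im3,c3=grab("scene")
P=[(.577,-.286,.005),(.497,-.291,.005),(.418,-.296,.005)]
for p in proj(c3,P): cv2.circle(im3,tuple(int(v) for v in p),3,(255,0,0),-1)
save("w2.png",np.hstack([cv2.resize(im2[60:300,180:500],(400,300)),cv2.resize(im3[130:340,60:340],(400,300))]))
```

```text
2.9167 [ 0.57582367 -0.29102092  0.19779172] 0.021119102638176155
```

View pics/w2.png

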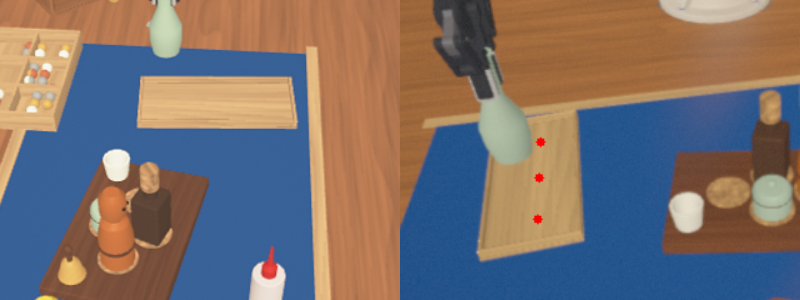

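The vase hangs upright above the tray, and the slot marks lie well inside it. I'll lower and release it.

>>> move_arm([
  [[0, 0, -0.025], [0, 0, 0], -1],
  [[0, 0, -0.03], [0, 0, 0], -1],
  [[0, 0, -0.025], [0, 0, 0], -1],
  [[0, 0, -0.018], [0, 0, 0], -1],
  [[0, 0, -0.008], [0, 0, 0], -1],
  [[0, 0, 0], [0, 0, 0], -1],
  [[0, 0, 0], [0, 0, 0], -1],
  [[0, 0, 0], [0, 0, 0], -1],
])

```text
time_s: 3.73
tool_pos: [0.5787, -0.2865, 0.0953]
tool_rot: [-2.222, 2.22, -0.005]
wrist_force: [-1.0, -0.9, -2.3]
width: 0.0212
finger_force: 58.6
```

>>> move_arm([
  [[0, 0, -0.004], [0, 0, 0], -1],
  [[0, 0, -0.002], [0, 0, 0], -1],
  [[0, 0, 0], [0, 0, 0], -1],
  [[0, 0, 0], [0, 0, 0], -1],
  [[0, 0, 0], [0, 0, 0], -0.5],
  [[0, 0, 0], [0, 0, 0], 0],
  [[0, 0, 0], [0, 0, 0], 0.2],
  [[0, 0, 0], [0, 0, 0], 0.2],
])

```text
time_s: 4.4
tool_pos: [0.5772, -0.2864, 0.0869]
tool_rot: [2.221, -2.221, -0.001]
wrist_force: [-0.4, 0.5, 0.1]
width: 0.0513
finger_force: 0.0
```

>>> move_arm([
  [[0, 0, 0], [0, 0, 0], 0.2],
  [[0, 0, 0.03], [0, 0, 0], 0.2],
  [[0, 0, 0.035], [0, 0, 0], 0.2],
  [[0, 0, 0.035], [0, 0, 0], 0.2],
  [[0, 0, 0], [0, 0, 0], 0.2],
  [[0, 0.03, 0], [0, 0, 0], 0.2],
  [[0, 0.04, 0], [0, 0, 0], 0.2],
  [[0, 0.04, 0], [0, 0, 0], 0.2],
])

```text
time_s: 5.07
tool_pos: [0.5771, -0.1759, 0.1867]
tool_rot: [2.219, -2.224, -0.001]
wrist_force: [0.5, 0.6, -0.4]
width: 0.0512
finger_force: 0.0
```

>>> move_arm([
  [[-0.0015, 0.035, 0], [0, 0, 0], 0.2],
  [[-0.002, 0.035, 0], [0, 0, 0], 0.2],
  [[-0.002, 0.035, 0], [0, 0, 0], 0.2],
  [[-0.002, 0.035, 0], [0, 0, 0], 0.2],
  [[-0.002, 0.03, 0], [0, 0, 0], 0.2],
  [[-0.002, 0.017, 0], [0, 0, 0], 0.2],
  [[0, 0, 0], [0, 0, 0], 0.2],
  [[0, 0, -0.01], [0, 0, 0], 0.2],
])

```text
time_s: 5.73
tool_pos: [0.5671, 0.0114, 0.1788]
tool_rot: [-2.222, 2.217, -0.004]
wrist_force: [1.2, -0.0, 0.6]
width: 0.0515
finger_force: 0.0
```

>>> move_arm([
  [[0, 0, -0.025], [0, 0, 0], 0.2],
  [[0, 0, -0.025], [0, 0, 0], 0.2],
  [[0, 0, -0.0194], [0, 0, 0], 0.2],
  [[0, 0, 0], [0, 0, 0], 0.2],
  [[0, 0, 0], [0, 0, 0], -1],
  [[0, 0, 0], [0, 0, 0], -1],
  [[0, 0, 0], [0, 0, 0], -1],
  [[0, 0, 0], [0, 0, 0], -1],
])

```text
time_s: 6.4
tool_pos: [0.5669, 0.0104, 0.1092]
tool_rot: [-2.22, 2.22, -0.002]
wrist_force: [0.2, -0.5, 0.2]
width: 0.0238
finger_force: 58.8
```

>>> move_arm([
  [[0, 0, 0], [0, 0, 0], -1],
  [[0, 0, 0], [0, 0, 0], -1],
  [[0, 0, 0.01], [0, 0, 0], -1],
  [[0, 0, 0.02], [0, 0, 0], -1],
  [[0, 0, 0.025], [0, 0, 0], -1],
  [[0, 0, 0.025], [0, 0, 0], -1],
  [[0, 0, 0.02], [0, 0, 0], -1],
  [[0, 0, 0], [0, 0, 0], -1],
])

```text
time_s: 7.07
tool_pos: [0.568, 0.0106, 0.2132]
tool_rot: [-2.218, 2.216, -0.008]
wrist_force: [0.8, 0.3, -1.4]
width: 0.0236
finger_force: 59.5
```

Run:
```python
from h import *
s=bot.sense();print(s["time_s"],s["tool_pos"],s["width"])
im2,c2=grab("side");im3,c3=grab("scene")
save("w3.png",np.hstack([cv2.resize(im2[60:300,180:500],(400,300)),cv2.resize(im3[130:340,100:380],(400,300))]))
```

```text
7.0667 [0.56797157 0.01063147 0.21321699] 0.02364666907708223
```

View pics/w3.png

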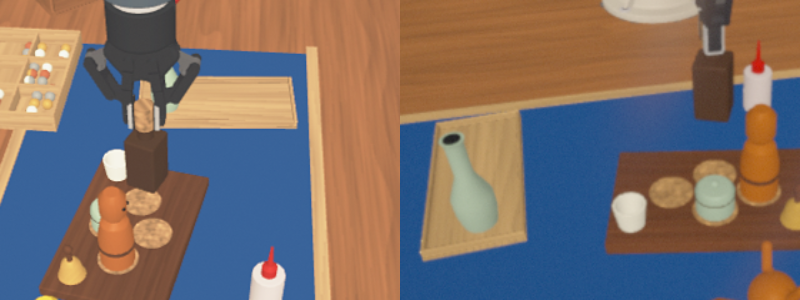

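The vase stands upright in the tray's far slot and the bottle is lifted cleanly. I'll take the bottle to the middle slot.

>>> move_arm([
  [[-0.0085, -0.02, 0], [0, 0, 0], -1],
  [[-0.01, -0.035, 0], [0, 0, 0], -1],
  [[-0.01, -0.038, 0], [0, 0, 0], -1],
  [[-0.01, -0.038, 0], [0, 0, 0], -1],
  [[-0.01, -0.038, 0], [0, 0, 0], -1],
  [[-0.01, -0.038, 0], [0, 0, 0], -1],
  [[-0.01, -0.038, 0], [0, 0, 0], -1],
  [[0, -0.035, 0], [0, 0, 0], -1],
])

```text
time_s: 7.83
tool_pos: [0.4948, -0.2708, 0.2067]
tool_rot: [2.22, -2.221, -0.005]
wrist_force: [1.1, 0.7, -2.4]
width: 0.0236
finger_force: 59.5
```

>>> move_arm([
  [[0, -0.0217, 0], [0, 0, 0], -1],
  [[0, 0, 0], [0, 0, 0], -1],
  [[0, 0, -0.025], [0, 0, 0], -1],
  [[0, 0, -0.03], [0, 0, 0], -1],
  [[0, 0, -0.025], [0, 0, 0], -1],
  [[0, 0, -0.018], [0, 0, 0], -1],
  [[0, 0, -0.009], [0, 0, 0], -1],
  [[0, 0, 0], [0, 0, 0], -1],
])

```text
time_s: 8.5
tool_pos: [0.496, -0.2904, 0.0986]
tool_rot: [2.22, -2.22, -0.007]
wrist_force: [0.1, 0.1, -2.9]
width: 0.0237
finger_force: 59.7
```

>>> move_arm([
  [[0, 0, -0.004], [0, 0, 0], -1],
  [[0, 0, -0.0015], [0, 0, 0], -1],
  [[0, 0, 0], [0, 0, 0], -1],
  [[0, 0, 0], [0, 0, 0], -1],
  [[0, 0, 0], [0, 0, 0], -0.5],
  [[0, 0, 0], [0, 0, 0], 0],
  [[0, 0, 0], [0, 0, 0], 0.2],
  [[0, 0, 0], [0, 0, 0], 0.2],
])

```text
time_s: 9.17
tool_pos: [0.4977, -0.2912, 0.0956]
tool_rot: [-2.221, 2.221, -0.001]
wrist_force: [-0.1, 0.3, -0.4]
width: 0.0513
finger_force: 0.0
```

>>> move_arm([
  [[0, 0, 0], [0, 0, 0], 0.2],
  [[0, 0, 0.03], [0, 0, 0], 0.2],
  [[0, 0, 0.035], [0, 0, 0], 0.2],
  [[0, 0, 0.035], [0, 0, 0], 0.2],
  [[0, 0, 0], [0, 0, 0], 0.35],
  [[0.01, 0.03, 0], [0, 0, 0], 0.35],
  [[0.015, 0.035, 0], [0, 0, 0], 0.35],
  [[0.015, 0.035, 0], [0, 0, 0], 0.35],
])

```text
time_s: 9.83
tool_pos: [0.5377, -0.1905, 0.1956]
tool_rot: [-2.219, 2.223, -0.001]
wrist_force: [1.5, 0.5, -0.1]
width: 0.0577
finger_force: 0.0
```

>>> move_arm([
  [[0.01, 0.036, 0], [0, 0, 0], 0.4],
  [[0.01, 0.038, 0], [0, 0, 0], 0.4],
  [[0.01, 0.038, 0], [0, 0, 0], 0.4],
  [[0.01, 0.038, 0], [0, 0, 0], 0.4],
  [[0.01, 0.038, 0], [0, 0, 0], 0.4],
  [[0.01, 0.038, 0], [0, 0, 0], 0.4],
  [[0.009, 0.025, 0], [0, 0, 0], 0.4],
  [[0, 0, 0], [0, 0, 0], 0.4],
])

```text
time_s: 10.5
tool_pos: [0.6074, 0.0647, 0.1942]
tool_rot: [-2.226, 2.216, 0.001]
wrist_force: [-0.4, -1.1, -1.0]
width: 0.0599
finger_force: 0.0
```

Run:
```python
from h import *
s=bot.sense();print(s["time_s"],s["tool_pos"],s["width"])
im2,c2=grab("wrist");im3,c3=grab("scene")
save("w4.png",np.hstack([cv2.resize(im2,(400,300)),cv2.resize(im3[130:340,100:380],(400,300))]))
```

```text
10.5 [0.60742086 0.06466504 0.19422311] 0.05987641016979165
```

View pics/w4.png

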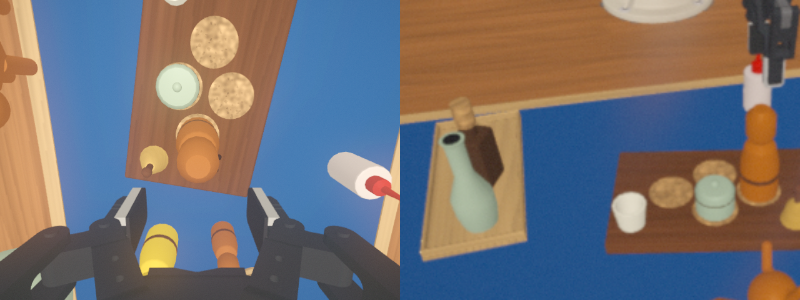

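The head at (198,160) is centred between the fingers, and the vase and bottle stand in the tray. The wrist view shows the freed inlays at (215,41) and (231,95). I'll check those spots and the clearance to the yellow figure.

Run:
```python
from h import *
import pickle
S,cs=pickle.load(open("scene0.pkl","rb"));D,cd=pickle.load(open("side0.pkl","rb"))
c=bot.camera_model("wrist")
print("inlays",onz(c,[(344,66.5),(369.6,152)],.018).round(4).tolist())
print("boxknob",onz(c,[(283,139)],.065).round(4).tolist(),"head",onz(c,[(316,258)],.146).round(4))
print("yellow base",onz(cs,[(447,279)],0).round(3),onz(cd,[(225,355)],0).round(3))
print("small",onz(cs,[(423,245)],0).round(3))
```

```text
inlays [[0.586, -0.0536, 0.018], [0.565, 0.0068, 0.018]]
boxknob [[0.628, -0.0033, 0.065]] head [[0.6066 0.0528 0.146 ]]
yellow base [[0.664 0.226 0.   ]] [[0.66  0.227 0.   ]]
small [[0.568 0.217 0.   ]]
```

>>> move_arm([
  [[0, 0, -0.025], [0, 0, 0], 0.4],
  [[0, 0, -0.03], [0, 0, 0], 0.4],
  [[0, 0, -0.025], [0, 0, 0], 0.4],
  [[0, 0, -0.0105], [0, 0, 0], 0.4],
  [[0, 0, 0], [0, 0, 0], 0.4],
  [[0, 0, 0], [0, 0, 0], -1],
  [[0, 0, 0], [0, 0, 0], -1],
  [[0, 0, 0], [0, 0, 0], -1],
])

```text
time_s: 11.27
tool_pos: [0.6077, 0.0597, 0.1072]
tool_rot: [-2.219, 2.219, -0.003]
wrist_force: [-0.6, -1.0, 4.0]
width: 0.0348
finger_force: 60.3
```

>>> move_arm([
  [[0, 0, 0], [0, 0, 0], -1],
  [[0, 0, 0], [0, 0, 0], -1],
  [[0, 0, 0.01], [0, 0, 0], -1],
  [[0, 0, 0.02], [0, 0, 0], -1],
  [[0, 0, 0.025], [0, 0, 0], -1],
  [[0, 0, 0.025], [0, 0, 0], -1],
  [[0, 0, 0.02], [0, 0, 0], -1],
  [[0, 0, 0], [0, 0, 0], -1],
])

```text
time_s: 11.93
tool_pos: [0.6087, 0.06, 0.2109]
tool_rot: [-2.217, 2.216, -0.009]
wrist_force: [-0.1, -0.1, 0.1]
width: 0.0341
finger_force: 60.1
```

>>> move_arm([
  [[-0.02, -0.02, 0], [0, 0, 0], -1],
  [[-0.03, -0.025, 0], [0, 0, 0], -1],
  [[-0.03, -0.025, 0], [0, 0, 0], -1],
  [[-0.03, -0.025, 0], [0, 0, 0], -1],
  [[-0.03, -0.025, 0], [0, 0, 0], -1],
  [[-0.01, -0.036, 0], [0, 0, 0], -1],
  [[-0.01, -0.036, 0], [0, 0, 0], -1],
  [[-0.01, -0.036, 0], [0, 0, 0], -1],
])

```text
time_s: 12.6
tool_pos: [0.4353, -0.1692, 0.2054]
tool_rot: [-2.222, 2.22, -0.001]
wrist_force: [1.3, 0.0, -1.1]
width: 0.0344
finger_force: 60.4
```

>>> move_arm([
  [[-0.01, -0.036, 0], [0, 0, 0], -1],
  [[-0.008, -0.036, 0], [0, 0, 0], -1],
  [[0, -0.036, 0], [0, 0, 0], -1],
  [[0, -0.02, 0], [0, 0, 0], -1],
  [[0, 0, 0], [0, 0, 0], -1],
  [[0, 0, -0.02], [0, 0, 0], -1],
  [[0, 0, 0], [0, 0, 0], -1],
  [[0, 0, 0], [0, 0, 0], -1],
])

```text
time_s: 13.27
tool_pos: [0.4177, -0.2955, 0.1842]
tool_rot: [2.221, -2.221, -0.004]
wrist_force: [0.4, -0.3, 0.0]
width: 0.0346
finger_force: 60.4
```

>>> move_arm([
  [[0, 0, -0.025], [0, 0, 0], -1],
  [[0, 0, -0.03], [0, 0, 0], -1],
  [[0, 0, -0.02], [0, 0, 0], -1],
  [[0, 0, -0.01], [0, 0, 0], -1],
  [[0, 0, -0.005], [0, 0, 0], -1],
  [[0, 0, -0.0025], [0, 0, 0], -1],
  [[0, 0, 0], [0, 0, 0], -1],
  [[0, 0, 0], [0, 0, 0], -1],
])

```text
time_s: 13.93
tool_pos: [0.4196, -0.2967, 0.0943]
tool_rot: [-2.222, 2.22, -0.005]
wrist_force: [-1.3, -0.2, 1.9]
width: 0.0343
finger_force: 60.8
```

>>> move_arm([
  [[0, 0, 0], [0, 0, 0], -0.5],
  [[0, 0, 0], [0, 0, 0], 0],
  [[0, 0, 0], [0, 0, 0], 0.3],
  [[0, 0, 0], [0, 0, 0], 0.3],
  [[0, 0, 0], [0, 0, 0], 0.3],
  [[0, 0, 0.035], [0, 0, 0], 0.3],
  [[0, 0, 0.035], [0, 0, 0], 0.3],
  [[0, 0, 0.035], [0, 0, 0], 0.3],
])

```text
time_s: 14.6
tool_pos: [0.4179, -0.296, 0.1983]
tool_rot: [2.221, -2.221, -0.002]
wrist_force: [1.1, -0.3, -0.6]
width: 0.0556
finger_force: 0.0
```

>>> move_arm([
  [[0.03, 0.025, 0], [0, 0, 0], 0.6],
  [[0.03, 0.025, 0], [0, 0, 0], 1],
  [[0.03, 0.025, 0], [0, 0, 0], 1],
  [[0.025, 0.03, 0], [0, 0, 0], 1],
  [[0.025, 0.03, 0], [0, 0, 0], 1],
  [[0.025, 0.03, 0], [0, 0, 0], 1],
  [[0.025, 0.03, 0], [0, 0, 0], 1],
  [[0, 0.02, 0], [0, 0, 0], 1],
])

```text
time_s: 15.27
tool_pos: [0.6113, -0.0782, 0.1954]
tool_rot: [2.223, -2.219, -0.002]
wrist_force: [-0.5, -0.3, -0.9]
width: 0.0855
finger_force: 0.0
```

>>> move_arm([
  [[0, 0, 0], [0, 0, 0], 1],
  [[0, 0, 0], [0, 0, 0], 1],
  [[0, 0, 0], [0, 0, 0], 1],
  [[0, 0, 0], [0, 0, 0], 1],
  [[0, 0, 0], [0, 0, 0], 1],
  [[0, 0, 0], [0, 0, 0], 1],
  [[0, 0, 0], [0, 0, 0], 1],
  [[0, 0, 0], [0, 0, 0], 1],
])

```text
time_s: 15.93
tool_pos: [0.6084, -0.0816, 0.1975]
tool_rot: [-2.221, 2.222, -0.0]
wrist_force: [-0.2, 0.2, 0.9]
width: 0.0854
finger_force: 0.0
```

Run:
```python
from h import *
s=bot.sense();print(s["time_s"],s["tool_pos"],s["width"])
im2,c2=grab("wrist");im3,c3=grab("scene")
save("w5.png",np.hstack([cv2.resize(im2,(400,300)),cv2.resize(im3[130:340,100:380],(400,300))]))
m=cv2.inRange(cv2.cvtColor(im2,cv2.COLOR_RGB2HSV),(50,25,120),(85,120,255))
n,l,st,ce=cv2.connectedComponentsWithStats(m)
for i in range(1,n):
    if st[i,4]>800: print(st[i],ce[i],onz(c2,[ce[i]],.052).round(4))
```

```text
15.9333 [ 0.60837895 -0.08158266  0.19750234] 0.08537422308293126
```

View pics/w5.png

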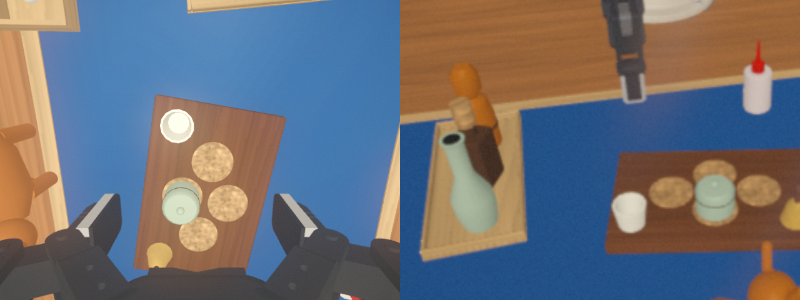

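All three pieces stand upright in the tray. The wrist view shows the knob at (180,211) and the inlays at (212,161), (228,203) and (198,234). I'll refine the positions from this settled view.

Run:
```python
from h import *
c=bot.camera_model("wrist")
f=lambda l:np.array(l)/.625
print("knob",onz(c,f([(180.3,211)]),.065).round(4))
print("inlays v,b,f",onz(c,f([(212.5,161.5),(228,203),(198.3,234)]),.018).round(4).tolist())
im=cv2.imread("pics/w5.png")[:300,:400];m=cv2.inRange(cv2.cvtColor(im,cv2.COLOR_BGR2HSV),(35,15,110),(90,110,255));m[:, :140]=0;m[:,260:]=0
n,l,st,ce=cv2.connectedComponentsWithStats(m)
for i in range(1,n):
    if st[i,4]>300: print(st[i],ce[i],onz(c,[ce[i]/.625],.045).round(4))
```

```text
knob [[ 0.629  -0.0007  0.065 ]]
inlays v,b,f [[0.5881, -0.0487, 0.018], [0.5654, 0.0121, 0.018], [0.607, 0.0614, 0.018]]
[ 162  182   37   42 1195] [180.69707113 203.44351464] [[ 0.6298 -0.0007  0.045 ]]
```

>>> move_arm([
  [[0.01, 0.035, 0], [0, 0, 0], 1],
  [[0.011, 0.035, 0], [0, 0, 0], 1],
  [[0, 0.0105, 0], [0, 0, 0], 1],
  [[0, 0, 0], [0, 0, 0], 1],
  [[0, 0, -0.035], [0, 0, 0], 1],
  [[0, 0, -0.035], [0, 0, 0], 1],
  [[0, 0, -0.03], [0, 0, 0], 1],
  [[0, 0, -0.02], [0, 0, 0], 1],
])

```text
time_s: 16.7
tool_pos: [0.6275, -0.0015, 0.0741]
tool_rot: [2.218, -2.22, -0.004]
wrist_force: [0.0, 0.4, -0.5]
width: 0.0853
finger_force: 0.0
```

>>> move_arm([
  [[0, 0, -0.02], [0, 0, 0], 1],
  [[0, 0, -0.02], [0, 0, 0], 1],
  [[0, 0, -0.0115], [0, 0, 0], 1],
  [[0, 0, 0], [0, 0, 0], 1],
  [[0, 0, 0], [0, 0, 0], 1],
  [[0, 0, 0], [0, 0, 0], 0],
  [[0, 0, 0], [0, 0, 0], -1],
  [[0, 0, 0], [0, 0, 0], -1],
])

```text
time_s: 17.37
tool_pos: [0.6303, -0.0006, 0.0273]
tool_rot: [-2.22, 2.22, -0.002]
wrist_force: [0.4, -1.3, -0.5]
width: 0.0517
finger_force: 0.0
```

>>> move_arm([
  [[0, 0, 0], [0, 0, 0], -1],
  [[0, 0, 0], [0, 0, 0], -1],
  [[0, 0, 0], [0, 0, 0], -1],
  [[0, 0, 0.01], [0, 0, 0], -1],
  [[0, 0, 0.025], [0, 0, 0], -1],
  [[0, 0, 0.035], [0, 0, 0], -1],
  [[0, 0, 0.035], [0, 0, 0], -1],
  [[0, 0, 0], [0, 0, 0], -1],
])

```text
time_s: 18.03
tool_pos: [0.6337, -0.0009, 0.1401]
tool_rot: [-2.216, 2.213, -0.016]
wrist_force: [0.7, -0.0, 0.3]
width: 0.0464
finger_force: 61.9
```

The box is held. I'll lift it high and carry it past the stand so the wrist camera can see the stand unobstructed.

>>> move_arm([
  [[0, 0, 0.035], [0, 0, 0], -1],
  [[0, 0, 0.035], [0, 0, 0], -1],
  [[0, 0, 0.03], [0, 0, 0], -1],
  [[-0.014, 0.03, 0], [0, 0, 0], -1],
  [[-0.02, 0.035, 0], [0, 0, 0], -1],
  [[-0.02, 0.035, 0], [0, 0, 0], -1],
  [[-0.02, 0.035, 0], [0, 0, 0], -1],
  [[-0.02, 0.035, 0], [0, 0, 0], -1],
])

```text
time_s: 18.7
tool_pos: [0.5341, 0.1706, 0.2313]
tool_rot: [-2.221, 2.222, 0.0]
wrist_force: [0.7, 1.5, -1.2]
width: 0.0461
finger_force: 62.2
```

>>> move_arm([
  [[-0.02, 0.035, 0], [0, 0, 0], -1],
  [[0, 0.035, 0], [0, 0, 0], -1],
  [[0, 0.035, 0], [0, 0, 0], -1],
  [[0, 0.035, 0], [0, 0, 0], -1],
  [[0, 0.035, 0], [0, 0, 0], -1],
  [[0, 0.0155, 0], [0, 0, 0], -1],
  [[0, 0, 0], [0, 0, 0], -1],
  [[0, 0, 0], [0, 0, 0], -1],
])

```text
time_s: 19.37
tool_pos: [0.515, 0.3605, 0.2304]
tool_rot: [2.222, -2.219, -0.0]
wrist_force: [-0.0, -0.1, -1.2]
width: 0.0458
finger_force: 62.2
```

>>> move_arm([
  [[0, 0, 0], [0, 0, 0], -1],
  [[0, 0, 0], [0, 0, 0], -1],
  [[0, 0, 0], [0, 0, 0], -1],
  [[0, 0, 0], [0, 0, 0], -1],
  [[0, 0, 0], [0, 0, 0], -1],
  [[0, 0, 0], [0, 0, 0], -1],
  [[0, 0, 0], [0, 0, 0], -1],
  [[0, 0, 0], [0, 0, 0], -1],
])

```text
time_s: 20.03
tool_pos: [0.5155, 0.3597, 0.2309]
tool_rot: [2.221, -2.222, -0.0]
wrist_force: [0.2, -0.2, -0.8]
width: 0.0463
finger_force: 62.2
```

Run:
```python
from h import *
s=bot.sense();print(s["time_s"],s["tool_pos"],s["tool_rot"],s["width"])
im2,c2=grab("wrist");im3,c3=grab("side")
save("w6.png",np.hstack([cv2.resize(im2,(400,300)),cv2.resize(im3[180:480,120:520],(400,300))]))
m=cv2.inRange(cv2.cvtColor(im2,cv2.COLOR_RGB2HSV),(8,50,110),(25,180,255))
n,l,st,ce=cv2.connectedComponentsWithStats(m)
for i in range(1,n):
    if st[i,4]>800:
        cn=max(cv2.findContours((l==i).astype(np.uint8),0,1)[0],key=cv2.contourArea);P=onz(c2,cn[:,0],.02);print(st[i],P.min(0).round(4),P.max(0).round(4),cv2.minEnclosingCircle(P[:,:2].astype(np.float32)))
```

```text
20.0333 [0.51549482 0.3597375  0.2308944 ] [ 2.22131614e+00 -2.22154876e+00 -6.82882481e-05] 0.04629810299647832
[  23    0  149   76 7062] [0.6303 0.1943 0.02  ] [0.7389 0.2471 0.02  ] ((0.6850888133049011, 0.21396751701831818), 0.05663171783089638)
[ 210    0   61   54 2247] [0.5513 0.1935 0.02  ] [0.5968 0.2305 0.02  ] ((0.5758708119392395, 0.20955893397331238), 0.02636270970106125)
[  403     0   237   438 54566] [0.1859 0.195  0.02  ] [0.4324 0.5924 0.02  ] ((0.26748114824295044, 0.3936963677406311), 0.21491996943950653)
[ 273  110   88   91 6211] [0.4773 0.2733 0.02  ] [0.552  0.3482 0.02  ] ((0.5145391225814819, 0.3108370900154114), 0.037733566015958786)
[    0   191   226   240 14630] [0.6016 0.341  0.02  ] [0.8363 0.5844 0.02  ] ((0.742554247379303, 0.4765346348285675), 0.1429711878299713)
[ 235  373  160   62 4562] [0.4354 0.5213 0.02  ] [0.5978 0.5929 0.02  ] ((0.5165603160858154, 0.5656214356422424), 0.08124514669179916)
[126 439  42  41 974] [0.6697 0.5981 0.02  ] [0.7174 0.6485 0.02  ] ((0.6935405731201172, 0.6229640245437622), 0.03452099859714508)
[ 462  439   43   41 1030] [0.315  0.5981 0.02  ] [0.3636 0.6484 0.02  ] ((0.3392906188964844, 0.6229045391082764), 0.03481516242027283)
```

View pics/w6.png

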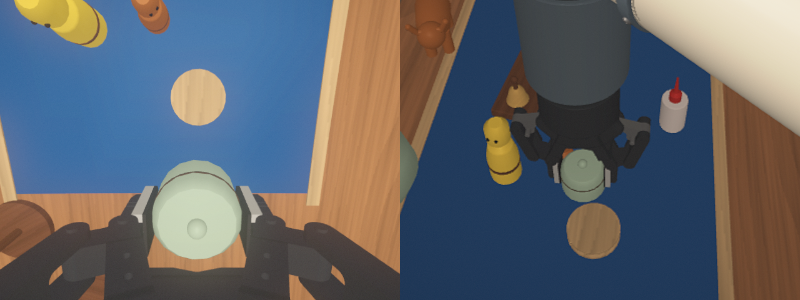

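The stand centre measures (0.5145, 0.311), and the box hangs upright between the pads. I'll set it down on the stand.

>>> move_arm([
  [[0, -0.025, 0], [0, 0, 0], -1],
  [[-0.0005, -0.024, 0], [0, 0, 0], -1],
  [[0, 0, -0.03], [0, 0, 0], -1],
  [[0, 0, -0.035], [0, 0, 0], -1],
  [[0, 0, -0.035], [0, 0, 0], -1],
  [[0, 0, -0.03], [0, 0, 0], -1],
  [[0, 0, -0.02], [0, 0, 0], -1],
  [[0, 0, 0], [0, 0, 0], -1],
])

```text
time_s: 20.8
tool_pos: [0.5121, 0.3088, 0.0757]
tool_rot: [2.214, -2.216, -0.002]
wrist_force: [-1.3, -0.6, -1.3]
width: 0.0463
finger_force: 62.2
```

>>> move_arm([
  [[0, 0, -0.02], [0, 0, 0], -1],
  [[0, 0, -0.015], [0, 0, 0], -1],
  [[0, 0, -0.01], [0, 0, 0], -1],
  [[0, 0, -0.004], [0, 0, 0], -1],
  [[0, 0, -0.0025], [0, 0, 0], -1],
  [[0, 0, 0], [0, 0, 0], -1],
  [[0, 0, 0], [0, 0, 0], -1],
  [[0, 0, 0], [0, 0, 0], -1],
])

```text
time_s: 21.47
tool_pos: [0.5155, 0.3113, 0.0305]
tool_rot: [-2.22, 2.22, -0.0]
wrist_force: [0.7, -0.9, -1.8]
width: 0.0461
finger_force: 62.3
```

>>> move_arm([
  [[0, 0, -0.001], [0, 0, 0], -1],
  [[0, 0, 0], [0, 0, 0], -1],
  [[0, 0, 0], [0, 0, 0], -1],
  [[0, 0, 0], [0, 0, 0], 0.2],
  [[0, 0, 0], [0, 0, 0], 0.6],
  [[0, 0, 0], [0, 0, 0], 1],
  [[0, 0, 0], [0, 0, 0], 1],
  [[0, 0, 0], [0, 0, 0], 1],
])

```text
time_s: 22.13
tool_pos: [0.5149, 0.3108, 0.0282]
tool_rot: [2.221, -2.221, 0.0]
wrist_force: [-0.6, -0.2, -0.5]
width: 0.0853
finger_force: 0.0
```

>>> move_arm([
  [[0, 0, 0.02], [0, 0, 0], 1],
  [[0, 0, 0.03], [0, 0, 0], 1],
  [[0, 0, 0.035], [0, 0, 0], 1],
  [[0, 0, 0.035], [0, 0, 0], 1],
  [[0, 0, 0.035], [0, 0, 0], 1],
  [[0, 0, 0.035], [0, 0, 0], 1],
  [[-0.01, -0.035, 0], [0, 0, 0], 1],
  [[-0.01, -0.035, 0], [0, 0, 0], 1],
])

```text
time_s: 22.8
tool_pos: [0.496, 0.2419, 0.2205]
tool_rot: [-2.22, 2.216, -0.001]
wrist_force: [-0.1, -0.6, -0.2]
width: 0.0857
finger_force: 0.0
```

Run:
```python
from h import *
s=bot.sense();print(s["time_s"],s["tool_pos"],s["width"])
im3,c3=grab("side");im,c=grab("scene")
for n,i,cc,z in(("side",im3,c3,.065),("scene",im,c,.065)): print(n,proj(cc,[(.5145,.311,.02),(.5145,.311,.067)]).round(1).tolist())
save("w7.png",np.hstack([cv2.resize(im3[345:465,235:395],(400,300)),cv2.resize(im[150:255,390:530],(400,300))]))
```

```text
22.8 [0.49604533 0.24193622 0.2205088 ] 0.08565878268400744
side [[313.2, 407.6], [312.6, 391.4]]
scene [[458.5, 214.7], [462.8, 195.8]]
```

View pics/w7.png

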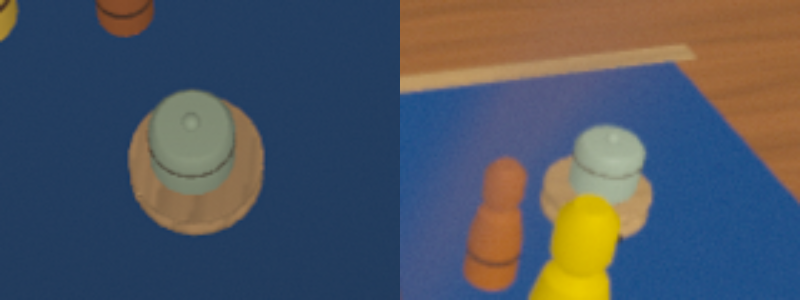

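The box stands upright near the stand's centre. The knob is about 2 px from its predicted pixel, or roughly 3 mm. Next I'll return the figure.

>>> move_arm([
  [[-0.0065, -0.033, 0], [0, 0, 0], 0.3],
  [[-0.01, -0.036, 0], [0, 0, 0], 0.3],
  [[-0.01, -0.036, 0], [0, 0, 0], 0.3],
  [[-0.01, -0.036, 0], [0, 0, 0], 0.3],
  [[-0.01, -0.036, 0], [0, 0, 0], 0.3],
  [[-0.01, -0.036, 0], [0, 0, 0], 0.3],
  [[-0.01, -0.036, 0], [0, 0, 0], 0.3],
  [[-0.01, -0.036, 0], [0, 0, 0], 0.3],
])

```text
time_s: 23.57
tool_pos: [0.4177, -0.0455, 0.2185]
tool_rot: [-2.222, 2.221, -0.0]
wrist_force: [1.6, 0.3, 0.2]
width: 0.0554
finger_force: 0.0
```

>>> move_arm([
  [[0, -0.036, 0], [0, 0, 0], 0.3],
  [[0, -0.036, 0], [0, 0, 0], 0.3],
  [[0, -0.036, 0], [0, 0, 0], 0.3],
  [[0, -0.036, 0], [0, 0, 0], 0.3],
  [[0, -0.036, 0], [0, 0, 0], 0.3],
  [[0, -0.036, 0], [0, 0, 0], 0.3],
  [[0, -0.036, 0], [0, 0, 0], 0.3],
  [[0, 0, 0], [0, 0, 0], 0.3],
])

```text
time_s: 24.23
tool_pos: [0.4179, -0.3009, 0.2174]
tool_rot: [2.215, -2.225, -0.001]
wrist_force: [0.2, 0.9, -0.0]
width: 0.0554
finger_force: 0.0
```

>>> move_arm([
  [[0, 0, 0], [0, 0, 0], 0.3],
  [[0, 0, 0], [0, 0, 0], 0.3],
  [[0, 0, 0], [0, 0, 0], 0.3],
  [[0, 0, 0], [0, 0, 0], 0.3],
  [[0, 0, 0], [0, 0, 0], 0.3],
  [[0, 0, 0], [0, 0, 0], 0.3],
  [[0, 0, 0], [0, 0, 0], 0.3],
  [[0, 0, 0], [0, 0, 0], 0.3],
])

```text
time_s: 24.9
tool_pos: [0.4186, -0.2959, 0.2185]
tool_rot: [-2.222, 2.221, -0.0]
wrist_force: [-0.2, -0.2, -0.9]
width: 0.0555
finger_force: 0.0
```

Run:
```python
from h import *
s=bot.sense();print(s["time_s"],s["tool_pos"],s["width"])
im2,c2=grab("wrist");im3,c3=grab("side")
print(proj(c2,[(.418,-.296,.133),(.497,-.291,.13),(.577,-.2865,.135)]).round(0).tolist())
save("w8.png",np.hstack([cv2.resize(im2,(400,300)),cv2.resize(im3[60:300,180:500],(400,300))]))
```

```text
24.9 [ 0.41858002 -0.29588832  0.21848872] 0.05545415107399775
[[317.0, 253.0], [185.0, 259.0], [45.0, 269.0]]
```

View pics/w8.png

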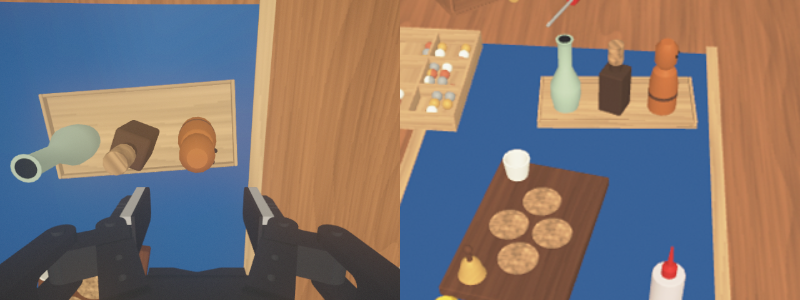

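Predicted and seen tops agree, with the head at (197,158), and all three pieces are upright. I'll descend and grip the figure.

>>> move_arm([
  [[0, 0, -0.03], [0, 0, 0], 0.3],
  [[0, 0, -0.035], [0, 0, 0], 0.3],
  [[0, 0, -0.03], [0, 0, 0], 0.3],
  [[0, 0, -0.02], [0, 0, 0], 0.3],
  [[0, 0, -0.011], [0, 0, 0], 0.3],
  [[0, 0, 0], [0, 0, 0], 0.3],
  [[0, 0, 0], [0, 0, 0], -1],
  [[0, 0, 0], [0, 0, 0], -1],
])

```text
time_s: 25.67
tool_pos: [0.4192, -0.2967, 0.0937]
tool_rot: [-2.222, 2.221, -0.003]
wrist_force: [2.2, 0.5, -0.9]
width: 0.0347
finger_force: 59.7
```

>>> move_arm([
  [[0, 0, 0], [0, 0, 0], -1],
  [[0, 0, 0], [0, 0, 0], -1],
  [[0, 0, 0], [0, 0, 0], -1],
  [[0, 0, 0.0125], [0, 0, 0], -1],
  [[0, 0, 0.03], [0, 0, 0], -1],
  [[0, 0, 0.035], [0, 0, 0], -1],
  [[0, 0, 0.035], [0, 0, 0], -1],
  [[0, 0, 0], [0, 0, 0], -1],
])

```text
time_s: 26.33
tool_pos: [0.4214, -0.2984, 0.2127]
tool_rot: [-2.22, 2.219, -0.02]
wrist_force: [1.2, -1.3, -1.8]
width: 0.034
finger_force: 60.2
```

>>> move_arm([
  [[0, 0.02, 0], [0, 0, 0], -1],
  [[0, 0.036, 0], [0, 0, 0], -1],
  [[0.008, 0.036, 0], [0, 0, 0], -1],
  [[0.01, 0.036, 0], [0, 0, 0], -1],
  [[0.01, 0.036, 0], [0, 0, 0], -1],
  [[0.01, 0.036, 0], [0, 0, 0], -1],
  [[0.01, 0.036, 0], [0, 0, 0], -1],
  [[0.03, 0.025, 0], [0, 0, 0], -1],
])

```text
time_s: 27.0
tool_pos: [0.4947, -0.0324, 0.2056]
tool_rot: [-2.222, 2.219, 0.001]
wrist_force: [0.8, -1.3, -1.0]
width: 0.0342
finger_force: 60.3
```

>>> move_arm([
  [[0.03, 0.025, 0], [0, 0, 0], -1],
  [[0.03, 0.025, 0], [0, 0, 0], -1],
  [[0.03, 0.025, 0], [0, 0, 0], -1],
  [[0.02, 0.02, 0], [0, 0, 0], -1],
  [[0, 0, 0], [0, 0, 0], -1],
  [[0, 0, -0.025], [0, 0, 0], -1],
  [[0, 0, -0.025], [0, 0, 0], -1],
  [[0, 0, 0], [0, 0, 0], -1],
])

```text
time_s: 27.67
tool_pos: [0.6031, 0.0598, 0.1491]
tool_rot: [2.215, -2.217, -0.01]
wrist_force: [-1.3, -1.0, -3.2]
width: 0.0344
finger_force: 60.5
```

>>> move_arm([
  [[0, 0, -0.02], [0, 0, 0], -1],
  [[0, 0, -0.015], [0, 0, 0], -1],
  [[0, 0, -0.008], [0, 0, 0], -1],
  [[0, 0, -0.005], [0, 0, 0], -1],
  [[0, 0, -0.001], [0, 0, 0], -1],
  [[0, 0, 0], [0, 0, 0], -1],
  [[0, 0, 0], [0, 0, 0], -1],
  [[0, 0, 0], [0, 0, 0], -1],
])

```text
time_s: 28.33
tool_pos: [0.6069, 0.0599, 0.1067]
tool_rot: [-2.221, 2.221, -0.001]
wrist_force: [-0.3, 0.2, -1.1]
width: 0.0346
finger_force: 60.6
```

>>> move_arm([
  [[0, 0, -0.001], [0, 0, 0], -1],
  [[0, 0, 0], [0, 0, 0], -1],
  [[0, 0, 0], [0, 0, 0], -0.4],
  [[0, 0, 0], [0, 0, 0], 0],
  [[0, 0, 0], [0, 0, 0], 0.35],
  [[0, 0, 0], [0, 0, 0], 0.35],
  [[0, 0, 0], [0, 0, 0], 0.35],
  [[0, 0, 0], [0, 0, 0], 0.35],
])

```text
time_s: 29.0
tool_pos: [0.6065, 0.0598, 0.1048]
tool_rot: [2.221, -2.221, -0.0]
wrist_force: [0.2, 0.7, 0.1]
width: 0.0572
finger_force: 0.0
```

>>> move_arm([
  [[0, 0, 0.035], [0, 0, 0], 0.35],
  [[0, 0, 0.035], [0, 0, 0], 0.35],
  [[0, 0, 0.035], [0, 0, 0], 0.35],
  [[-0.009, -0.031, 0], [0, 0, 0], 0.2],
  [[-0.01, -0.032, 0], [0, 0, 0], 0.2],
  [[-0.01, -0.032, 0], [0, 0, 0], 0.2],
  [[-0.01, -0.032, 0], [0, 0, 0], 0.2],
  [[-0.01, -0.032, 0], [0, 0, 0], 0.2],
])

```text
time_s: 29.67
tool_pos: [0.5568, -0.1005, 0.21]
tool_rot: [-2.222, 2.221, -0.0]
wrist_force: [0.0, -0.6, 0.3]
width: 0.0512
finger_force: 0.0
```

>>> move_arm([
  [[-0.01, -0.032, 0], [0, 0, 0], 0.2],
  [[-0.01, -0.032, 0], [0, 0, 0], 0.2],
  [[-0.01, -0.032, 0], [0, 0, 0], 0.2],
  [[-0.01, -0.032, 0], [0, 0, 0], 0.2],
  [[-0.01, -0.032, 0], [0, 0, 0], 0.2],
  [[-0.01, -0.032, 0], [0, 0, 0], 0.2],
  [[0, 0, 0], [0, 0, 0], 0.2],
  [[0, 0, 0], [0, 0, 0], 0.2],
])

```text
time_s: 30.33
tool_pos: [0.4967, -0.2927, 0.2096]
tool_rot: [2.218, -2.225, -0.001]
wrist_force: [0.3, -0.1, -0.3]
width: 0.0516
finger_force: 0.0
```

Run:
```python
from h import *
s=bot.sense();print(s["time_s"],s["tool_pos"],s["width"])
im2,c2=grab("wrist");im3,c3=grab("side")
save("w9.png",np.hstack([cv2.resize(im2,(400,300)),cv2.resize(im3[60:300,180:500],(400,300))]))
```

```text
30.3333 [ 0.49668356 -0.29273159  0.20958285] 0.051564016835035836
```

View pics/w9.png

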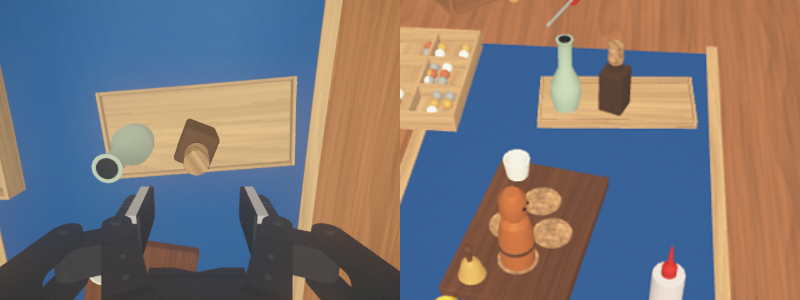

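The figure is back on its inlay, and the cork at (197,158) is centred between the fingers. Next is the bottle.

>>> move_arm([
  [[0, 0, -0.03], [0, 0, 0], 0.2],
  [[0, 0, -0.035], [0, 0, 0], 0.2],
  [[0, 0, -0.03], [0, 0, 0], 0.2],
  [[0, 0, -0.0195], [0, 0, 0], 0.2],
  [[0, 0, 0], [0, 0, 0], 0.2],
  [[0, 0, 0], [0, 0, 0], 0.2],
  [[0, 0, 0], [0, 0, 0], -1],
  [[0, 0, 0], [0, 0, 0], -1],
])

```text
time_s: 31.1
tool_pos: [0.499, -0.2914, 0.0976]
tool_rot: [-2.222, 2.219, -0.006]
wrist_force: [-1.7, 0.7, 2.0]
width: 0.0277
finger_force: 1.2
```

>>> move_arm([
  [[0, 0, 0], [0, 0, 0], -1],
  [[0, 0, 0], [0, 0, 0], -1],
  [[0, 0, 0], [0, 0, 0], -1],
  [[0, 0, 0.0125], [0, 0, 0], -1],
  [[0, 0, 0.03], [0, 0, 0], -1],
  [[0, 0, 0.035], [0, 0, 0], -1],
  [[0, 0, 0.035], [0, 0, 0], -1],
  [[0, 0, 0], [0, 0, 0], -1],
])

```text
time_s: 31.77
tool_pos: [0.5005, -0.2933, 0.2165]
tool_rot: [-2.219, 2.218, -0.022]
wrist_force: [0.4, -0.7, -1.7]
width: 0.0232
finger_force: 59.7
```

>>> move_arm([
  [[0, 0.0217, 0], [0, 0, 0], -1],
  [[0, 0.035, 0], [0, 0, 0], -1],
  [[0.01, 0.038, 0], [0, 0, 0], -1],
  [[0.01, 0.038, 0], [0, 0, 0], -1],
  [[0.01, 0.038, 0], [0, 0, 0], -1],
  [[0.01, 0.038, 0], [0, 0, 0], -1],
  [[0.01, 0.038, 0], [0, 0, 0], -1],
  [[0.01, 0.035, 0], [0, 0, 0], -1],
])

```text
time_s: 32.43
tool_pos: [0.5575, -0.0071, 0.208]
tool_rot: [-2.221, 2.22, 0.001]
wrist_force: [0.6, -1.0, -2.8]
width: 0.0235
finger_force: 59.5
```

>>> move_arm([
  [[0.0085, 0.02, 0], [0, 0, 0], -1],
  [[0, 0, 0], [0, 0, 0], -1],
  [[0, 0, -0.025], [0, 0, 0], -1],
  [[0, 0, -0.03], [0, 0, 0], -1],
  [[0, 0, -0.02], [0, 0, 0], -1],
  [[0, 0, -0.015], [0, 0, 0], -1],
  [[0, 0, 0], [0, 0, 0], -1],
  [[0, 0, 0], [0, 0, 0], -1],
])

```text
time_s: 33.1
tool_pos: [0.5656, 0.0102, 0.1176]
tool_rot: [2.22, -2.221, -0.001]
wrist_force: [0.7, 0.5, -1.8]
width: 0.0232
finger_force: 59.5
```

>>> move_arm([
  [[0, 0, -0.005], [0, 0, 0], -1],
  [[0, 0, -0.003], [0, 0, 0], -1],
  [[0, 0, -0.002], [0, 0, 0], -1],
  [[0, 0, 0], [0, 0, 0], -1],
  [[0, 0, 0], [0, 0, 0], -1],
  [[0, 0, 0], [0, 0, 0], -0.5],
  [[0, 0, 0], [0, 0, 0], 0],
  [[0, 0, 0], [0, 0, 0], 0.2],
])

```text
time_s: 33.77
tool_pos: [0.5667, 0.0106, 0.109]
tool_rot: [-2.22, 2.22, -0.002]
wrist_force: [0.2, -0.7, 0.2]
width: 0.0466
finger_force: 0.0
```

>>> move_arm([
  [[0, 0, 0], [0, 0, 0], 0.2],
  [[0, 0, 0], [0, 0, 0], 0.2],
  [[0, 0, 0.035], [0, 0, 0], 0.2],
  [[0, 0, 0.035], [0, 0, 0], 0.2],
  [[0, 0, 0.035], [0, 0, 0], 0.2],
  [[0.0015, -0.0352, 0], [0, 0, 0], 0.2],
  [[0.002, -0.037, 0], [0, 0, 0], 0.2],
  [[0.002, -0.0375, 0], [0, 0, 0], 0.2],
])

```text
time_s: 34.43
tool_pos: [0.5719, -0.0998, 0.2137]
tool_rot: [-2.223, 2.218, -0.002]
wrist_force: [0.7, -0.0, -0.7]
width: 0.0511
finger_force: 0.0
```

>>> move_arm([
  [[0.002, -0.0375, 0], [0, 0, 0], 0.2],
  [[0.002, -0.0375, 0], [0, 0, 0], 0.2],
  [[0.002, -0.0375, 0], [0, 0, 0], 0.2],
  [[0, -0.0375, 0], [0, 0, 0], 0.2],
  [[0, -0.0375, 0], [0, 0, 0], 0.2],
  [[0, 0, 0], [0, 0, 0], 0.2],
  [[0, 0, 0], [0, 0, 0], 0.2],
  [[0, 0, 0], [0, 0, 0], 0.2],
])

```text
time_s: 35.1
tool_pos: [0.5774, -0.2867, 0.2125]
tool_rot: [2.221, -2.222, -0.001]
wrist_force: [0.1, 0.1, -0.2]
width: 0.0513
finger_force: 0.0
```

Run:
```python
from h import *
s=bot.sense();print(s["time_s"],s["tool_pos"],s["width"])
im2,c2=grab("wrist");im3,c3=grab("side")
save("w10.png",np.hstack([cv2.resize(im2,(400,300)),cv2.resize(im3[60:300,180:500],(400,300))]))
```

```text
35.1 [ 0.57741204 -0.2867159   0.21249985] 0.05130025734177558
```

View pics/w10.png

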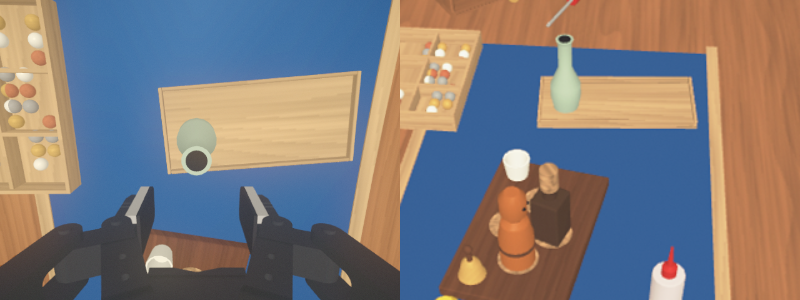

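The bottle and figure stand on their inlays, and the vase lip at (196,160) is centred between the fingers. Now the vase.

>>> move_arm([
  [[0, 0, -0.03], [0, 0, 0], 0.2],
  [[0, 0, -0.035], [0, 0, 0], 0.2],
  [[0, 0, -0.035], [0, 0, 0], 0.2],
  [[0, 0, -0.0256], [0, 0, 0], 0.2],
  [[0, 0, 0], [0, 0, 0], 0.2],
  [[0, 0, 0], [0, 0, 0], 0.2],
  [[0, 0, 0], [0, 0, 0], -1],
  [[0, 0, 0], [0, 0, 0], -1],
])

```text
time_s: 35.87
tool_pos: [0.5793, -0.2869, 0.0904]
tool_rot: [-2.221, 2.219, -0.007]
wrist_force: [0.1, 0.3, 0.4]
width: 0.0283
finger_force: 0.0
```

>>> move_arm([
  [[0, 0, 0], [0, 0, 0], -1],
  [[0, 0, 0], [0, 0, 0], -1],
  [[0, 0, 0], [0, 0, 0], -1],
  [[0, 0, 0.012], [0, 0, 0], -1],
  [[0, 0, 0.03], [0, 0, 0], -1],
  [[0, 0, 0.035], [0, 0, 0], -1],
  [[0, 0, 0.035], [0, 0, 0], -1],
  [[0, 0, 0], [0, 0, 0], -1],
])

```text
time_s: 36.53
tool_pos: [0.5806, -0.2887, 0.2093]
tool_rot: [-2.218, 2.217, -0.023]
wrist_force: [1.3, -1.0, 0.7]
width: 0.021
finger_force: 59.1
```

>>> move_arm([
  [[0.0015, 0.023, 0], [0, 0, 0], -1],
  [[0.002, 0.035, 0], [0, 0, 0], -1],
  [[0.002, 0.038, 0], [0, 0, 0], -1],
  [[0.002, 0.038, 0], [0, 0, 0], -1],
  [[0.002, 0.038, 0], [0, 0, 0], -1],
  [[0.002, 0.036, 0], [0, 0, 0], -1],
  [[0, 0.03, 0], [0, 0, 0], -1],
  [[0, 0, 0], [0, 0, 0], -1],
])

```text
time_s: 37.2
tool_pos: [0.5892, -0.0433, 0.1998]
tool_rot: [-2.225, 2.214, 0.001]
wrist_force: [-0.2, -1.0, -2.2]
width: 0.0215
finger_force: 59.1
```

>>> move_arm([
  [[0, 0, 0], [0, 0, 0], -1],
  [[0, 0, -0.025], [0, 0, 0], -1],
  [[0, 0, -0.03], [0, 0, 0], -1],
  [[0, 0, -0.02], [0, 0, 0], -1],
  [[0, 0, -0.015], [0, 0, 0], -1],
  [[0, 0, -0.006], [0, 0, 0], -1],
  [[0, 0, 0], [0, 0, 0], -1],
  [[0, 0, 0], [0, 0, 0], -1],
])

```text
time_s: 37.87
tool_pos: [0.5894, -0.0495, 0.104]
tool_rot: [-2.22, 2.222, -0.001]
wrist_force: [-0.4, 0.5, -2.1]
width: 0.021
finger_force: 59.2
```

>>> move_arm([
  [[0, 0, -0.002], [0, 0, 0], -1],
  [[0, 0, -0.0015], [0, 0, 0], -1],
  [[0, 0, 0], [0, 0, 0], -1],
  [[0, 0, 0], [0, 0, 0], -1],
  [[0, 0, 0], [0, 0, 0], -0.5],
  [[0, 0, 0], [0, 0, 0], 0],
  [[0, 0, 0], [0, 0, 0], 0.2],
  [[0, 0, 0], [0, 0, 0], 0.2],
])

```text
time_s: 38.53
tool_pos: [0.5894, -0.0489, 0.1001]
tool_rot: [-2.22, 2.221, -0.001]
wrist_force: [0.2, 0.6, 0.1]
width: 0.0513
finger_force: 0.0
```

>>> move_arm([
  [[0, 0, 0], [0, 0, 0], 0.2],
  [[0, 0, 0], [0, 0, 0], 0.2],
  [[0, 0, 0.03], [0, 0, 0], 0.2],
  [[0, 0, 0.035], [0, 0, 0], 0.2],
  [[0, 0, 0.035], [0, 0, 0], 0.2],
  [[0, 0, 0.03], [0, 0, 0], 0.2],
  [[-0.03, -0.02, 0], [0, 0, 0], 0.2],
  [[-0.009, -0.0315, 0], [0, 0, 0], 0.2],
])

```text
time_s: 39.2
tool_pos: [0.5496, -0.0988, 0.2323]
tool_rot: [-2.222, 2.215, -0.004]
wrist_force: [0.2, -0.3, -0.3]
width: 0.0512
finger_force: 0.0
```

>>> move_arm([
  [[0, -0.035, 0], [0, 0, 0], 0.2],
  [[0, -0.035, 0], [0, 0, 0], 0.2],
  [[0, -0.035, 0], [0, 0, 0], 0.2],
  [[0, 0, 0], [0, 0, 0], 0.2],
  [[0, 0, 0], [0, 0, 0], 0.2],
  [[0, 0, 0], [0, 0, 0], 0.2],
  [[0, 0, 0], [0, 0, 0], 0.2],
  [[0, 0, 0], [0, 0, 0], 0.2],
])

```text
time_s: 39.87
tool_pos: [0.5502, -0.2042, 0.2299]
tool_rot: [-2.223, 2.22, -0.0]
wrist_force: [-0.5, 0.1, -0.9]
width: 0.0511
finger_force: 0.0
```

Run:
```python
from h import *
import pickle
s=bot.sense();print(s["time_s"],s["tool_pos"],s["width"])
im2,c2=grab("scene");im3,c3=grab("side")
S=pickle.load(open("scene0.pkl","rb"))[0]
r=lambda i:cv2.resize(i,(400,300))
save("w11.png",np.vstack([np.hstack([r(S[190:310,240:400]),r(im2[190:310,240:400])]),np.hstack([r(im3[150:315,205:425]),r(im3[345:465,235:395])])]))
```

```text
39.8667 [ 0.55018703 -0.20418017  0.22987136] 0.05111414251871081
```

View pics/w11.png

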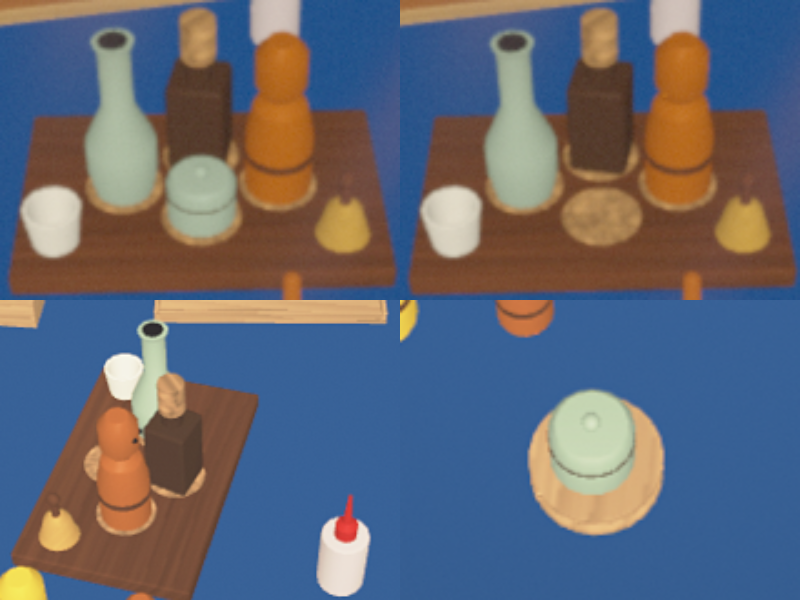

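The before and after views match: vase, bottle and figure are each back on their inlay at the same pixels. The box stands on the stand, and the bell, cup and glue have not moved. I'll hand in the job.

```bash
python3 -c "
from workcell import bot
print(bot.finish_job())"
```

```text
the job is handed in; nothing more can be done
None
```

The job is handed in after about 40 s of robot time: the box stands on the round stand about 3 mm off centre, and the vase, figure and bottle are back upright on their starting spots with the bell, cup and glue unmoved. All of this is judged from the camera pictures, because the hand-in returned no verdict.

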